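Break the seal of the cartridge case

TASK

The lid of the grey dry-storage case is locked and clamped tight on its seal. Pick up the mallet and with it knock the sprung lock pin at the front of the case fully down so that it stays down (never push the pin by hand), then lay the mallet back on its rest as it was and let go of it. Then grip the bar on the lid, pull the lid straight up free of its seal without flinging it off, and finish while still holding it by the bar, steady, level and free of the case, only about 2.5 cm above its seat; leave the other things on the bench where they are.

Things in the scene. Friction and masses are not known exactly. Their poses are not given: they have to be found in the camera images.
- case: Grey open box 200 x 200 x 90 mm fixed to the bench. Origin: centre of underside; x from its front (pin side, roughly facing the robot) to its back, z up. At x=-125, y=+70 mm a metal housing 34 x 36 mm, 118 mm high, holds the lock pin; a bolt (top 111 mm high) slides out of it over a lug on the lid's front edge until the pin is down. Posts 110 mm high at y=+-130 mm, x=0 carry the clips.
- pin_top (a point): Centre of the flat top of the lock pin: upright steel pin with a round head 20 mm across, 26 mm proud of its housing (144 mm above the bench) when up, 14 mm when down. Moves straight down.
- pin (a joint): Travel of the lock pin in m: 0 up, 0.012 fully down. A spring and a tight friction brake resist it, together 9 to 13 N growing with depth; the brake is stronger than the spring, so the pin stays wherever it is driven. The lid is unlocked only near the bottom.
- lid_bar (a point): Middle of the lid's grip bar: square steel bar 14 x 14 mm, 110 mm long, along the lid's y axis, on two posts 100 mm apart, at the middle of the lid; its axis is 38 mm above the lid's top and 142 mm above the bench when shut. Pinch it across (along x).
- lid: Loose grey lid 204 x 204 x 14 mm, 0.45 kg, with a plug 8 mm deep below it that sits in the box with 1.5 mm play. Origin: centre of the plate's underside, 90 mm above the bench when shut; axes as the case's. Two spring roller clips press its side rims onto the seal: lifting takes about 17 N at the peak, 2 to 3 mm up; from 16 mm up only its weight (4.5 N) is left.
- mallet: Loose mallet, 0.35 kg: upright black rubber head, a cylinder 42 mm across, 76 mm tall, flat faces at top and bottom; wooden handle 20 mm wide, 24 mm high, running along the mallet's -x to 235 mm from the head's axis, its middle 38 mm above the lower face. Origin: centre of the head's lower face; z along the head's axis, up at the start. Balances 36 mm from the head's axis.
- rest: Fixed white mallet rest: plate 70 mm wide, 6 mm thick, from x=-120 to x=+95 mm, with a fork for the handle at x=-90 mm: a 42 mm gap between two posts 62 mm high, saddle 32 mm above the bench. Origin: on the underside, midway across. At the start the mallet's head stands on the plate near x=+60 mm, y=0 and the level handle lies in the fork along x.
- cartridge_a: Bystander: white test cartridge, 28 x 36 x 62 mm, standing in front of the case. Origin: centre of its underside.
- cartridge_b: Bystander: second white test cartridge, the same size, behind the case. Origin: centre of its underside.
- pot: Bystander: sample pot 50 mm across, 60 mm high, beyond the mallet's head. Origin: centre of its underside.
- mouse: Bystander: black computer mouse 100 x 58 x 26 mm. Origin: centre of its underside.
- meter: Bystander: black handheld keypad 130 x 48 x 20 mm, lying flat. Origin: centre of its underside.
- tape: Bystander: roll of white tape 90 mm across, 19 mm high. Origin: centre of its underside.
- spray: Bystander: bottle 60 mm across, 150 mm high. Origin: centre of its underside.
There are look-alikes about, which are no part of the job. Leave any blue look-alike of the rest alone.

How it is judged:
By the outcome, as a careful person would: the job done as asked, in the order asked, and still so for the second after the job is handed in, while the arm keeps its last pose, push and grip.
It also fails if it takes over 61 s, if anything falls off the work surface, if the arm or the gripper's body presses on something with over 40 N, if the wrist force passes 120 N, or if a joint passes its speed limit or range.

ROBOT

A 6-joint arm with a two-finger parallel gripper is mounted at the origin on the work surface. World frame = base frame: x ahead of the robot, y to its left, z up, the work surface at z = 0. Lengths are in mm, angles in rad, forces in N, time in s.
With the tool pointing down it reaches from about 350 to 875 mm from the base axis. Payload 4.2 kg.
Tool frame: the origin (TCP) lies at the very end of the fingers, on their centre line; the grasp point (between the pads) lies 19 mm behind it; z points along the fingers, y is the line along which they close (so a half turn about z gives the same grasp; the last joint's range is limited). The gripper opens to 85 mm and grips with 20 to 120 N. Pads are 22 mm wide; open, the fingers measure 114 mm over their backs; the gripper's body (76 mm by 85 mm) begins 54 mm behind the grasp point. The pads swing forward as they close: fully open they stand 13 mm farther back than shut.
Start: joints at [1.541, 0.385, 0.008, 0, -1.194, -0.259], TCP at [177.969, 599.104, 194.612] pointing down, gripper open.
Joint ranges: [-3.14, 3.14], [-1.21, 2.06], [-1.07, 1.41], [-3.16, 2.05], [-2.99, -0.16], [-3.1, 3.1]. Speed limits (rad/s): [2.79, 2.79, 3.14, 3.14, 3.14, 3.14].

INTERFACE

Orientations are given as a unit quaternion [x, y, z, w].
In Python, from bench import arm gives the robot as it stands. The module is installed in compiled form; this text tells all that it offers.
- The arm moves only by the tool drive_tool, never from a script. Its argument "targets" is a list of rows, each a list of 5 numbers: the closure, from -1 (fully open) to 1 (shut), then the shift along the tool's x, y, z in mm, then the turn about the tool's z in degrees. In form: [[grip, tx, ty, tz, roll], ...]. A call has 1 to 12 rows; each row is the pose to reach, as a shift and turn from the pose commanded when the call began, along the tool's axes at that moment; what a row does not reach only later rows make up. A row lasts 1/10 s, in which the tool goes at most 50 mm and 8.59 degrees, less where a joint would pass 70% of its speed; a pose out of reach is approached as far as the arm can. A call with a gripper value outside its range is refused whole. The fingers move at their own pace and stop on an object; the grip force is fixed at half the most. Time passes only in rows, so rows that repeat a pose let the fingers close. It gives the time, the measured TCP pose, the force, the opening and the grip force at its end, in the units of the state.
- arm.read_state(): the state, without advancing time (a new reading comes with each control period).
- arm.get_image(name): name is "scene" or "side" or "wrist"; returns the picture (400x640x3 uint8, blue, green, red); there is no depth.
- arm.camera_params(name): a dict with "fov_y" (degrees; the focal length in pixels is half the picture's height over the tangent of half this angle, whatever the lens; pixels are square), "cx", "cy" (the principal point, pixels), "D" ([k1, k2, p1, p2, k3] as OpenCV has them; the pictures are not rectified), "rvec" (rotation vector, rad) and "tvec" (3), from world to camera coordinates, as OpenCV has them; the wrist camera has in their place "tool_from_camera" (4x4, takes a point from camera to tool coordinates, whose origin is the TCP and whose axes are the flange's). Camera axes: x right, y down, z forward; pixel columns grow to the right and rows downward; lengths in mm; the calibration is good to about 2 mm. A picture is of the moment at which its call begins: read the wrist's pose just before it. camera_params takes no time and is no camera call.
- arm.job_done(): hands the job in; it is judged then, once.
The state is a dict: "clock": time; "joints": joint angles; "joint_vel": joint speeds; "joint_efforts": joint torques, N m; "position": TCP position; "ee_rot": TCP orientation; "contact_force": force on the tool from outside, world axes, zero at the start; "wrist_torque": the same for the moment, N m; "gripper_width": finger opening in mm; "grasp_force": force on a finger pad.
Only numpy, scipy, OpenCV 4.12 (cv2) and the standard library are available. Lean on these libraries where they do the work, as an engineer would, in place of code of your own. Each camera call takes 0.05 s, during which the arm holds its last target. There are 200 camera calls.

## Working session

There is one attempt and no reset: what is moved stays moved. The work goes in short steps, Python scripts to look and compute and a tool call to move; the robot and the scene stay as the last step left them, time stands still between calls to the robot, and variables do not carry over. Pictures are saved under pics/ and viewed, at most 10 in all, crops included, and the job is handed in when it is done.

Besides the shell and the picture viewer there is one more tool, called as name(argument=value, ...), one argument or row to a line, values as JSON. drive_tool: Moves the arm, as the interface text tells. Its arguments: {"type":"object","properties":{"targets":{"type":"array","items":{"type":"array","items":{"type":"number"}}}},"required":["targets"]}

```bash
mkdir -p pics
python3 - <<'E'
from bench import arm
import cv2,numpy as np
for n in("scene","side","wrist"):
    im=arm.get_image(n);cv2.imwrite(f"pics/{n}0.png",im);print(n,arm.camera_params(n))
print(arm.read_state())
E
```

```text
scene {'fov_y': 49.52997802814223, 'cx': 324.5739365769582, 'cy': 203.5751739484502, 'D': array([-0.09800037,  0.        ,  0.        ,  0.        ,  0.        ]), 'rvec': array([ 1.47826922,  1.98564669, -0.94068034]), 'tvec': array([ 129.11364688, -239.12086615, 1693.10629173])}
side {'fov_y': 55.255704505619846, 'cx': 323.6903949363802, 'cy': 202.34081797387466, 'D': array([-0.01111344,  0.        ,  0.        ,  0.        ,  0.        ]), 'rvec': array([ 1.98620726, -0.71426011,  0.44365651]), 'tvec': array([-349.14609603,  231.13136037, 1002.62520702])}
wrist {'fov_y': 61.61661653373556, 'cx': 317.4452337226415, 'cy': 203.85023693529516, 'D': array([-0.03944165,  0.        ,  0.        ,  0.        ,  0.        ]), 'tool_from_camera': array([[ 1.03569031e-05, -9.65647152e-01, -2.59856842e-01,
         6.51453227e+01],
       [ 9.99999994e-01,  3.78902005e-05, -1.00946586e-04,
        -7.06920475e-01],
       [ 1.07324812e-04, -2.59856839e-01,  9.65647147e-01,
        -1.79619796e+02],
       [ 0.00000000e+00,  0.00000000e+00,  0.00000000e+00,
         1.00000000e+00]])}
{'clock': 0.15, 'joints': array([ 1.54059088e+00,  3.85376769e-01,  6.94219182e-03, -3.39968483e-04,
       -1.19402378e+00, -2.58568249e-01]), 'joint_vel': array([-0.00070656, -0.00287486,  0.00292113,  0.00224267,  0.00019735,
       -0.00088727]), 'joint_efforts': array([-1.39164712e-05, -3.92678189e+01,  1.88584167e+01,  4.18865383e+00,
       -3.37542733e-03,  1.27197346e-07]), 'position': array([177.85459557, 598.63163674, 193.77759066]), 'ee_rot': array([ 9.89584942e-01, -1.43947654e-01, -6.22999631e-05,  8.43603879e-04]), 'contact_force': array([-0.48244483,  0.92306417,  0.21995286]), 'wrist_torque': array([-0.04168397, -0.00920727,  0.00875319]), 'grasp_force': 0.0, 'gripper_width': 85.4358970228377}
```

View pics/scene0.png

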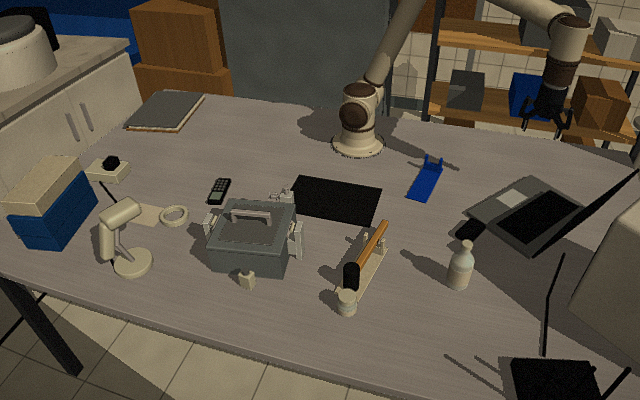

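View pics/side0.png

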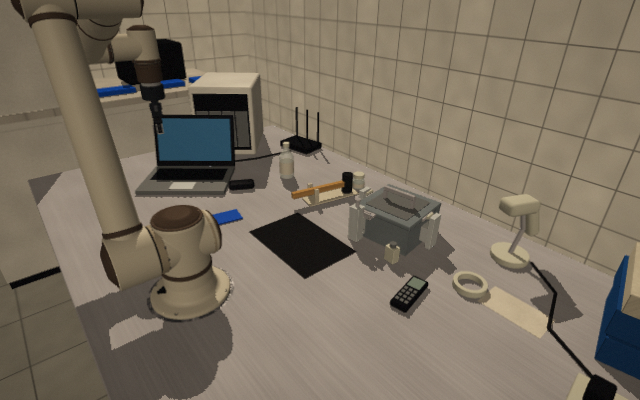

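The scene view shows the case lid bar near (250,213), the lock housing near (284,195), and the mallet head near (352,270) with its handle running to (388,224). The side view shows the mallet at (320,188) and the case at (395,215).

```bash
cat > h.py <<'E'
from bench import arm
import cv2,numpy as np
from scipy.spatial.transform import Rotation as R
def cam(n,st=None):
    p=arm.camera_params(n);f=200/np.tan(np.radians(p['fov_y']/2))
    K=np.array([[f,0,p['cx']],[0,f,p['cy']],[0,0,1]])
    if n=='wrist':
        T=np.eye(4);T[:3,:3]=R.from_quat(st['ee_rot']).as_matrix();T[:3,3]=st['position']
        W=T@p['tool_from_camera'];return K,p['D'],W[:3,:3],W[:3,3]
    r=cv2.Rodrigues(p['rvec'])[0];return K,p['D'],r.T,-r.T@p['tvec']
def ray(n,uv,st=None):
    K,D,r,o=cam(n,st);q=cv2.undistortPoints(np.array([[uv]],float),K,D)[0,0]
    return o,r@np.array([q[0],q[1],1])
def onz(n,uv,z,st=None):
    o,d=ray(n,uv,st);return o+d*(z-o[2])/d[2]
def proj(n,X,st=None):
    K,D,r,o=cam(n,st);return cv2.projectPoints(np.array([X],float),cv2.Rodrigues(r.T)[0],-r.T@o,K,D)[0][0,0]
def shot(n,name):
    st=arm.read_state();im=arm.get_image(n);cv2.imwrite(f"pics/{name}.png",im);return st,im
E
python3 - <<'E'
from h import *
print('bar',onz('scene',(250,213),142),'ends',onz('scene',(231,211),142),onz('scene',(270,214),142))
print('head',onz('scene',(352,266),82),'hend',onz('scene',(387,223),56))
print('pin?',onz('scene',(284,187),144))
im=cv2.imread('pics/scene0.png')[165:325,195:415]
cv2.imwrite('pics/c1.png',cv2.resize(im,None,fx=3.6,fy=3.6,interpolation=cv2.INTER_CUBIC))
E
```

```text
bar [ 644.24686782 -144.49257347  142.        ] ends [ 651.13310699 -198.24492795  142.        ] [633.00143848 -90.64282433 142.        ]
head [698.92295897 154.63400032  82.        ] hend [487.80176314 205.66562152  56.        ]
pin? [514.61945392 -96.15181187 144.        ]
```

View pics/c1.png

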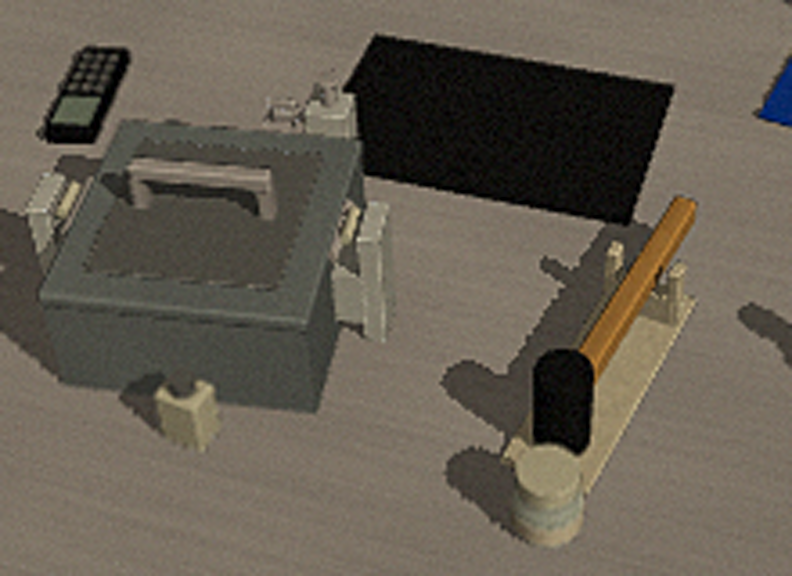

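The crop shows the pin on its housing at about (325,85) in the crop, or (285,189) in the full image. The mallet head top is at about (563,362), and the handle end at (685,203). Next I go above the mallet.

drive_tool(
  targets=[
    [-1,280,140,-30,0],
    [-1,560,280,-30,0],
    [-1,560,280,-30,0],
    [-1,560,280,-30,0],
    [-1,560,280,-30,0],
    [-1,560,280,-30,0],
    [-1,560,280,-30,0],
    [-1,560,280,-30,0],
    [-1,560,280,-30,0],
    [-1,560,280,-30,0],
    [-1,560,280,-30,0],
    [-1,560,280,-30,0],
  ],
)

```text
clock: 1.35
position: [616.5, 187.9, 223.3]
ee_rot: [0.99, -0.144, -0.0, 0.0]
contact_force: [-0.5, 0.9, -0.2]
gripper_width: 85.3
grasp_force: 0.0
```

drive_tool(
  targets=[
    [-1,0,0,0,0],
    [-1,0,0,0,0],
    [-1,0,0,0,0],
  ],
)

```text
clock: 1.65
position: [614.8, 189.9, 223.1]
ee_rot: [0.99, -0.144, -0.0, 0.0]
contact_force: [-0.2, 0.5, -0.3]
gripper_width: 85.6
grasp_force: 0.0
```

Run:
```python
from h import *
st,im=shot('wrist','w1');print(st['clock'],st['position'],st['ee_rot'],st['contact_force'],np.abs(st['joint_vel']).max())
```

```text
1.65 [614.8201133  189.92965277 223.05158368] [ 9.89631148e-01 -1.43631389e-01 -4.29157518e-04  1.72604594e-04] [-0.1590361   0.4609545  -0.31399225] 0.019083271333303065
```

View pics/w1.png

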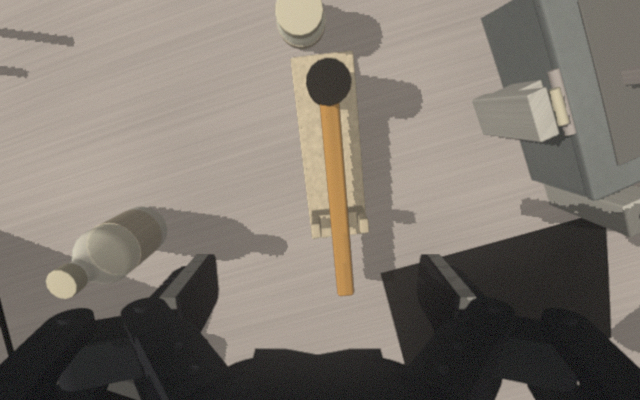

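The wrist view shows the head's top face centred at about (328,82) and the orange handle running down to (345,295). The rest's fork is at about (340,222).

Run:
```python
from h import *
im=cv2.imread('pics/w1.png');st=arm.read_state()
h=cv2.cvtColor(im,cv2.COLOR_BGR2HSV)
m=cv2.inRange(h,(5,120,60),(22,255,255));v,u=np.nonzero(m)
P=np.array([onz('wrist',p,56,st)[:2] for p in zip(u[::7],v[::7])])
vx,vy,x0,y0=cv2.fitLine(P.astype(np.float32),cv2.DIST_HUBER,0,.01,.01).ravel()
d=np.array([vx,vy]);d*=np.sign(d[0]);c=np.array([x0,y0]);s=(P-c)@d
H=onz('wrist',(328,81),82,st)[:2]
print('dir',np.degrees(np.arctan2(d[1],d[0])),'ends',s.min(),s.max(),'head s',(H-c)@d,'off',np.cross(d,H-c),H)
# dark head mask
e=c+d*s.min();hd=e+235*d
Rm=R.from_quat(st['ee_rot']).as_matrix();print('tool x ang',np.degrees(np.arctan2(Rm[1,0],Rm[0,0])))
g=c+d*((H-c)@d-38);print('head from end',hd,'grasp',g,'tool shift',Rm.T@(np.array([*g,26])-st['position']))
```

```text
dir -10.830213 ends -113.69905222201683 98.75926877378656 head s 118.76430981670308 off -0.22505368084473787 [702.34607204 155.21620331]
tool x ang -16.46802419202702
head from end [704.87980338 154.96061714] grasp [665.06519982 162.57742128] tool shift [ 56.28803731  12.32317739 197.32148575]<stdin>:9: DeprecationWarning: Arrays of 2-dimensional vectors are deprecated. Use arrays of 3-dimensional vectors instead. (deprecated in NumPy 2.0)
```

drive_tool(
  targets=[
    [-1,54,12,40,-5.6],
    [-1,54,12,80,-5.6],
    [-1,54,12,120,-5.6],
    [-1,54,12,155,-5.6],
    [-1,54,12,180,-5.6],
    [-1,54,12,197,-5.6],
    [-1,54,12,197,-5.6],
    [1,54,12,197,-5.6],
    [1,54,12,197,-5.6],
    [1,54,12,197,-5.6],
    [1,54,12,197,-5.6],
    [1,54,12,197,-5.6],
  ],
)

```text
clock: 2.9
position: [664.0, 162.7, 27.2]
ee_rot: [0.995, -0.095, 0.0, -0.0]
contact_force: [0.1, -0.7, -0.0]
gripper_width: 12.2
grasp_force: 0.0
```

drive_tool(
  targets=[
    [1,0,0,0,0],
    [1,0,0,0,0],
    [1,0,0,0,0],
    [1,0,0,0,0],
  ],
)

```text
clock: 3.3
position: [663.8, 162.6, 26.4]
ee_rot: [0.995, -0.095, -0.0, 0.0]
contact_force: [0.1, -0.2, 0.1]
gripper_width: 0.1
grasp_force: 0.0
```

Run:
```python
from h import *
st=arm.read_state();print({k:np.round(v,4) for k,v in st.items()})
```

```text
{'clock': np.float64(3.3), 'joints': array([ 0.4763,  0.6253, -0.0323,  0.    , -0.9133,  0.9034]), 'joint_vel': array([-0.002 , -0.0006,  0.0007,  0.0001, -0.0006,  0.001 ]), 'joint_efforts': array([-4.30000e-03, -4.78158e+01,  1.60568e+01,  3.56740e+00,
       -8.00000e-04, -0.00000e+00]), 'position': array([663.7738, 162.6201,  26.3749]), 'ee_rot': array([ 0.9954, -0.0954, -0.    ,  0.    ]), 'contact_force': array([ 0.0529, -0.2357,  0.1256]), 'wrist_torque': array([0.0442, 0.0206, 0.0095]), 'grasp_force': np.float64(0.0), 'gripper_width': np.float64(0.1081)}
```

The gripper closed on nothing, so I take another look.

Run:
```python
from h import *
_,a=shot('wrist','w2');_,b=shot('side','s2')
_,c=shot('scene','sc2')
b=cv2.resize(b[120:240,240:400],(640,480));cv2.imwrite('pics/m2.png',np.vstack([cv2.resize(a,(400,250)),np.zeros((1,400,3),np.uint8)])) 
can=np.zeros((600,800,3),np.uint8);can[:300,:400]=cv2.resize(b,(400,300));can[:250,400:]=cv2.resize(a,(400,250));c=cv2.resize(c[170:330,300:450],(282,300));can[300:,:282]=c
cv2.imwrite('pics/m2.png',can)
```

```text
(no output)
```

View pics/m2.png

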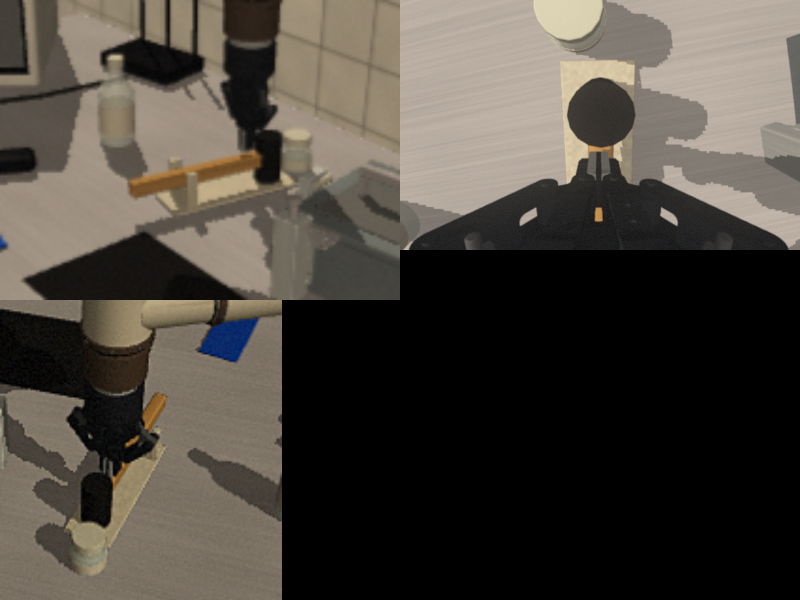

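```bash
python3 - <<'E'
from h import *
st=arm.read_state();p=st['position']
for dz in(0,19,40):
    q=p+[0,0,dz]
    for n,f in(('side',lambda u:((u[0]-240)*2.5,(u[1]-120)*2.5)),('wrist',lambda u:(400+u[0]*.625,u[1]*.625)),('scene',lambda u:((u[0]-300)*1.88,300+(u[1]-170)*1.875))):
        u=proj(n,q,st);print(dz,n,np.round(u),'canvas',np.round(f(u)))
# head triangulate
for n,uv in(('wrist',None),):
    h=cv2.cvtColor(cv2.imread('pics/w2.png'),cv2.COLOR_BGR2GRAY)
E
python3 - <<'E'
import sys;sys.path.insert(0,'.')
import os;os.chdir('.')
from h import *
a=cv2.imread('pics/w2.png');b=cv2.imread('pics/s2.png');
can=np.zeros((600,800,3),np.uint8)
can[:,:400]=cv2.resize(a[190:400,250:390],(400,600));can[:,400:]=cv2.resize(b[150:210,310:350],(400,600),interpolation=cv2.INTER_CUBIC)
cv2.imwrite('pics/m3.png',can)
E
```

```text
0 side [338. 188.] canvas [244. 170.]
0 wrist [319. 233.] canvas [599. 145.]
0 scene [358. 271.] canvas [108. 490.]
19 side [338. 184.] canvas [244. 159.]
19 wrist [319. 245.] canvas [599. 153.]
19 scene [358. 266.] canvas [109. 481.]
40 side [338. 179.] canvas [245. 147.]
40 wrist [319. 263.] canvas [599. 164.]
40 scene [358. 261.] canvas [109. 471.]
```

View pics/m3.png

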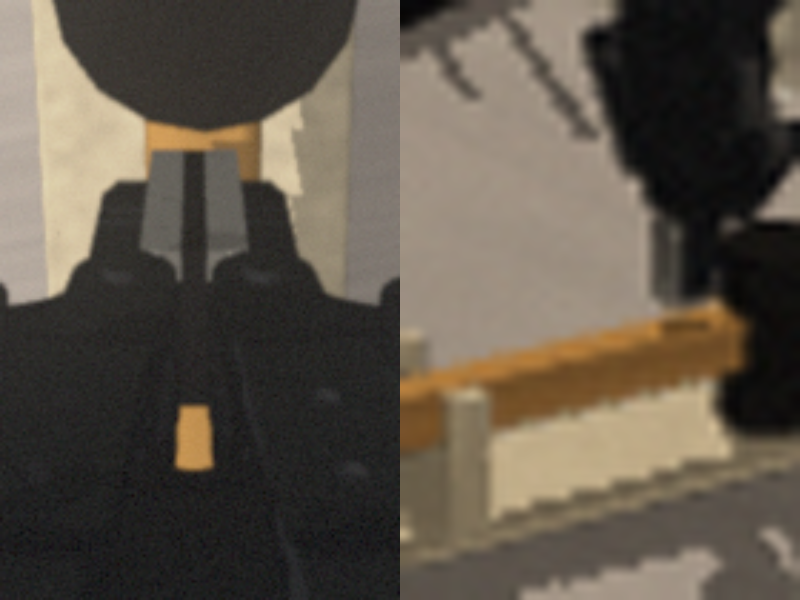

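The fingertips (side row 180) are at z≈60, so they're above the handle. The measured TCP of z=26 is about 35 mm lower than the real fingertips. I'll open and go down in guarded steps.

drive_tool(
  targets=[
    [-1,0,0,-20,0],
    [-1,0,0,-20,0],
    [-1,0,0,-20,0],
    [-1,0,0,-20,0],
    [-1,0,0,-20,0],
    [-1,0,0,-20,0],
    [-1,0,0,0,0],
    [-1,0,0,6,0],
    [-1,0,0,12,0],
    [-1,0,0,15,0],
  ],
)

```text
clock: 4.45
position: [663.7, 162.6, 10.8]
ee_rot: [0.995, -0.095, -0.0, 0.0]
contact_force: [-0.4, 0.3, 0.2]
gripper_width: 85.6
grasp_force: 0.0
```

drive_tool(
  targets=[
    [-1,0,0,3,0],
    [-1,0,0,6,0],
    [-1,0,0,9,0],
  ],
)

```text
clock: 4.75
position: [664.1, 162.8, 2.6]
ee_rot: [0.995, -0.095, 0.0, -0.0]
contact_force: [0.2, -1.1, 0.1]
gripper_width: 85.1
grasp_force: 0.0
```

Run:
```python
from h import *
st,b=shot('side','s3');_,a=shot('wrist','w3');print(st['position'],st['gripper_width'],st['contact_force'])
can=np.zeros((600,800,3),np.uint8)
can[:250,:400]=cv2.resize(a,(400,250));can[:,400:]=cv2.resize(b[120:210,300:360],(400,600),interpolation=cv2.INTER_CUBIC)
cv2.imwrite('pics/m4.png',can)
```

```text
[664.05031874 162.79328989   2.6389577 ] 85.09631889787181 [ 0.24851342 -1.0693337   0.13372741]
```

View pics/m4.png

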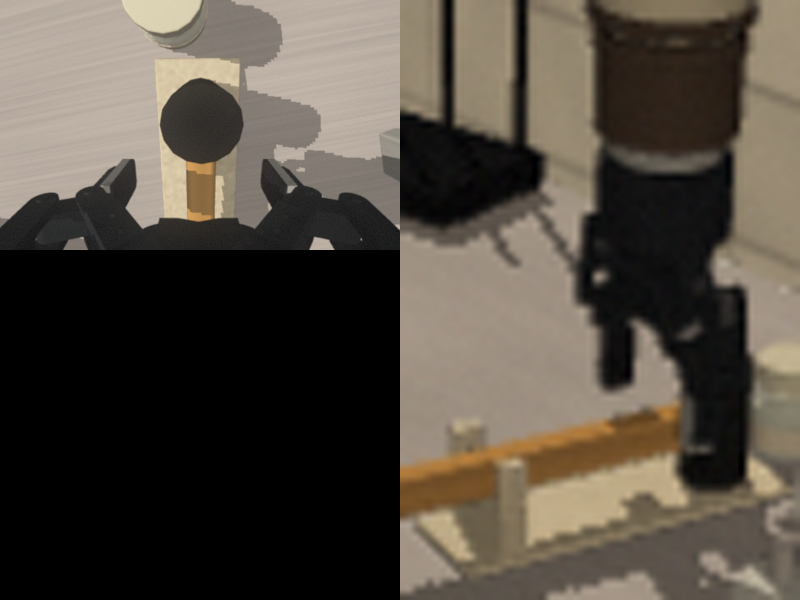

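Run:
```python
from h import *
st=arm.read_state();Rm=R.from_quat(st['ee_rot']).as_matrix();p=st['position']
for z in(-73,-90,-108,-120):
  for x in(38,42.5): print('palm',z,x,proj('wrist',p+Rm@[x,0,z],st),proj('side',p+Rm@[0,0,z],st))
for z in(0,-13,-35,-48): print('tip',z,proj('wrist',p+Rm@[11,42,z],st),proj('side',p+Rm@[0,42,z],st),proj('side',p+Rm@[0,-42,z],st))
H=np.array([702.3,155.2,82]);print('headtop rel',Rm.T@(H-p))
```

```text
palm -73 38 [319.78691919 199.51391128] [337.97971422 176.74911514]
palm -73 42.5 [319.81197708 186.08113392] [337.97971422 176.74911514]
palm -90 38 [320.19310585 214.57964814] [338.14507149 172.67368285]
palm -90 42.5 [320.22813051 198.95025067] [338.14507149 172.67368285]
palm -108 38 [320.81277592 237.59169562] [338.32218763 168.30752033]
palm -108 42.5 [320.86655656 218.71351305] [338.32218763 168.30752033]
palm -120 38 [321.4091994  259.77273785] [338.44144358 165.36715735]
palm -120 42.5 [321.48528034 237.8907617 ] [338.44144358 165.36715735]
tip 0 [393.78259917 213.99135568] [342.96938596 198.32088127] [331.84867963 189.34259912]
tip -13 [399.22671877 221.17369315] [343.11727212 195.31029233] [331.94381726 186.42116683]
tip -35 [410.43531703 235.97761837] [343.37044062 190.15517295] [332.10661764 181.42126856]
tip -48 [418.61461042 246.79480445] [343.52177985 187.07278941] [332.20389614 178.43323499]
headtop rel [ 3.94203178e+01 -7.64368819e-02 -7.99163541e+01]
```

The open tips match a 35 mm short offset plus the 13 mm swing. I go down about 13 mm more and close.

drive_tool(
  targets=[
    [-1,0,0,4,0],
    [-1,0,0,8,0],
    [-1,0,0,11,0],
    [-1,0,0,13,0],
  ],
)

```text
clock: 5.25
position: [663.5, 162.6, -11.1]
ee_rot: [0.995, -0.095, -0.0, 0.0]
contact_force: [-0.0, -0.7, 0.8]
gripper_width: 85.3
grasp_force: 0.0
```

drive_tool(
  targets=[
    [1,0,0,0,0],
    [1,0,0,0,0],
    [1,0,0,0,0],
    [1,0,0,0,0],
    [1,0,0,0,0],
    [1,0,0,0,0],
    [1,0,0,0,0],
    [1,0,0,0,0],
  ],
)

```text
clock: 6.05
position: [663.9, 162.5, -10.2]
ee_rot: [0.995, -0.095, 0.0, 0.0]
contact_force: [-1.0, -1.9, 3.2]
gripper_width: 19.1
grasp_force: 59.5
```

Gripped: width 19 mm, 60 N. I lift and carry it towards the pin.

drive_tool(
  targets=[
    [1,0,0,-8,0],
    [1,0,0,-25,0],
    [1,0,0,-50,0],
    [1,0,0,-80,0],
    [1,0,0,-115,0],
    [1,0,0,-150,0],
    [1,0,0,-180,0],
    [1,0,0,-200,0],
    [1,0,0,-205,0],
    [1,0,0,-205,0],
  ],
)

```text
clock: 7.05
position: [663.4, 163.0, 194.1]
ee_rot: [0.995, -0.095, -0.0, -0.0]
contact_force: [-0.4, -0.3, -4.8]
gripper_width: 19.1
grasp_force: 58.8
```

drive_tool(
  targets=[
    [1,-6,8,0,0],
    [1,-20,28,0,0],
    [1,-38,56,0,0],
    [1,-56,84,0,0],
    [1,-75,112,0,0],
    [1,-94,140,0,0],
    [1,-112,168,0,0],
    [1,-130,194,0,0],
    [1,-145,215,0,0],
    [1,-154,225,0,0],
    [1,-154,225,0,0],
    [1,-154,225,0,0],
  ],
)

```text
clock: 8.25
position: [470.0, -28.9, 194.1]
ee_rot: [0.995, -0.095, 0.0, -0.0]
contact_force: [1.1, 1.3, -3.7]
gripper_width: 19.4
grasp_force: 58.9
```

Run:
```python
from h import *
st,a=shot('wrist','w5');_,b=shot('side','s5');_,c=shot('scene','c5');print(st['clock'],st['position'],st['gripper_width'],st['contact_force'],st['wrist_torque'])
can=np.zeros((600,800,3),np.uint8)
can[:400,:640]=a;can[400:,:300]=cv2.resize(b[130:270,290:500],(300,200));can[400:,300:600]=cv2.resize(c[150:270,200:380],(300,200))
cv2.imwrite('pics/m5.png',can)
```

```text
8.25 [469.97402784 -28.8786835  194.1352243 ] 19.411984788919888 [ 1.14187771  1.2556248  -3.6577522 ] [ 0.01773517 -0.07529808  0.00358836]
```

View pics/m5.png

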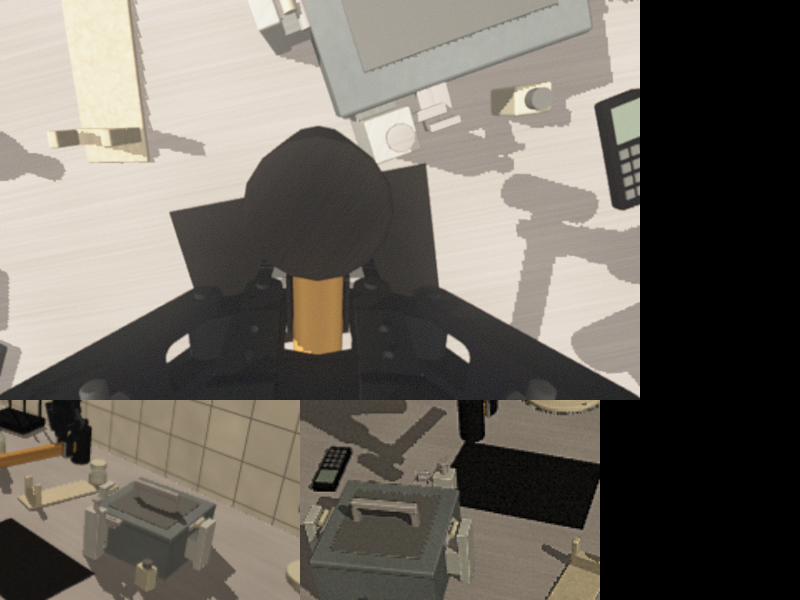

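The wrist view shows the pin's round head at about (402,137) and the held mallet head's top face centred at about (319,207).

Run:
```python
from h import *
from bench import arm
st=arm.read_state();p=st['position'];Rm=R.from_quat(st['ee_rot']).as_matrix()
P=onz('wrist',(402,137),144,st)
a=cv2.imread('pics/w5.png');g=cv2.cvtColor(a,cv2.COLOR_BGR2GRAY)
m=(g[128:275]<75).astype(np.uint8);m[:,:243]=0;m[:,394:]=0
r=[(v+128,np.nonzero(m[v])[0]) for v in range(len(m))]
H=onz('wrist',(319,207),p[2]+92.5,st);t=lambda X:Rm.T@(X-p)
print('pin',P,t(P));print('head',H,t(H))
print('head by mallet geometry', Rm.T@(np.array([703,155,0])-[663.7,162.7,0]))
print('edges',proj('wrist',p+Rm@[40-21,0,-92.5],st),proj('wrist',p+Rm@[40+21,0,-92.5],st),proj('wrist',p+Rm@[40,21,-92.5],st))
print('shift', t(P)-t(H))
```

```text
pin [509.12966048 -93.24821148 144.        ] [50.18843509 56.36649207 50.10607611]
head [510.76418014 -35.79595242 286.61129024] [ 40.89718668  -0.34804547 -92.50720435]
head by mallet geometry [ 4.00470280e+01  1.24491971e-01 -7.02331306e-03]
edges [320.11575108 280.41791921] [320.46012605 130.92503874] [397.77283372 210.17707205]
shift [  9.29124841  56.71453755 142.61328046]
```

drive_tool(
  targets=[
    [1,2,10,0,0],
    [1,4,25,10,0],
    [1,7,40,25,0],
    [1,9,52,38,0],
    [1,9.5,56.5,44,0],
    [1,9.5,56.5,46,0],
    [1,9.5,56.5,46,0],
    [1,9.5,56.5,46,0],
  ],
)

```text
clock: 9.2
position: [469.2, -85.9, 149.1]
ee_rot: [0.995, -0.095, 0.001, -0.0]
contact_force: [-0.1, 1.1, -3.6]
gripper_width: 19.5
grasp_force: 59.0
```

drive_tool(
  targets=[
    [1,0,0,12,0],
    [1,0,0,30,0],
    [1,0,0,30,0],
  ],
)

```text
clock: 9.5
position: [469.6, -85.8, 118.8]
ee_rot: [0.996, -0.095, 0.001, 0.0]
contact_force: [-0.1, -0.2, -2.4]
gripper_width: 19.5
grasp_force: 59.2
```

Run:
```python
from h import *
st=arm.read_state();print(st['clock'],st['position'],st['gripper_width'],st['contact_force'],st['wrist_torque'])
```

```text
9.5 [469.64023414 -85.82136513 118.79126894] 19.50755509993237 [-0.09046521 -0.16524629 -2.37587085] [ 0.01359036  0.08378504 -0.01580623]
```

drive_tool(
  targets=[
    [1,0,0,3,0],
  ],
)

```text
clock: 9.6
position: [469.3, -85.9, 117.3]
ee_rot: [0.996, -0.095, 0.001, 0.0]
contact_force: [-4.2, 3.2, 9.2]
gripper_width: 19.4
grasp_force: 60.8
```

drive_tool(
  targets=[
    [1,0,0,2,0],
  ],
)

```text
clock: 9.7
position: [469.3, -85.9, 115.8]
ee_rot: [0.996, -0.095, 0.001, 0.0]
contact_force: [-4.5, 2.3, 10.0]
gripper_width: 19.3
grasp_force: 60.8
```

drive_tool(
  targets=[
    [1,0,0,2,0],
  ],
)

```text
clock: 9.8
position: [469.3, -86.1, 115.2]
ee_rot: [0.996, -0.094, 0.001, 0.0]
contact_force: [-11.1, 5.8, 25.1]
gripper_width: 18.6
grasp_force: 63.1
```

Force jumped to 25 N with the face at about 131.7 mm, so the pin is at its stop. I rise, go back to the viewing spot and check.

drive_tool(
  targets=[
    [1,0,0,-8,0],
    [1,0,0,-30,0],
    [1,0,0,-60,0],
    [1,0,0,-80,0],
    [1,-4,-20,-83,0],
    [1,-8,-44,-83,0],
    [1,-9.5,-56.5,-83,0],
    [1,-9.5,-56.5,-83,0],
    [1,-9.5,-56.5,-83,0],
  ],
)

```text
clock: 10.7
position: [469.6, -29.0, 194.3]
ee_rot: [0.995, -0.095, -0.0, 0.0]
contact_force: [0.0, 0.2, -3.1]
gripper_width: 19.1
grasp_force: 59.2
```

Run:
```python
from h import *
st,a=shot('wrist','w6');print(st['clock'],st['position'],st['ee_rot'],st['gripper_width'],st['contact_force'],st['wrist_torque'])
for z in(144,138,132): print(z,proj('wrist',[509.1,-93.2,z],st))
b=cv2.imread('pics/w5.png')
cv2.imwrite('pics/m6.png',np.hstack([cv2.resize(x[70:290,230:430],(400,440)) for x in(b,a)]))
```

```text
10.7 [469.59166558 -28.95519597 194.34736593] [ 9.95475613e-01 -9.50165778e-02 -3.53592089e-04  1.67646527e-04] 19.127394427277256 [ 0.04026157  0.1590492  -3.12874872] [-0.05530918  0.029419   -0.00081478]
144 [400.84680204 135.7805023 ]
138 [398.76512862 135.22223135]
132 [396.78445942 134.69132781]
```

View pics/m6.png

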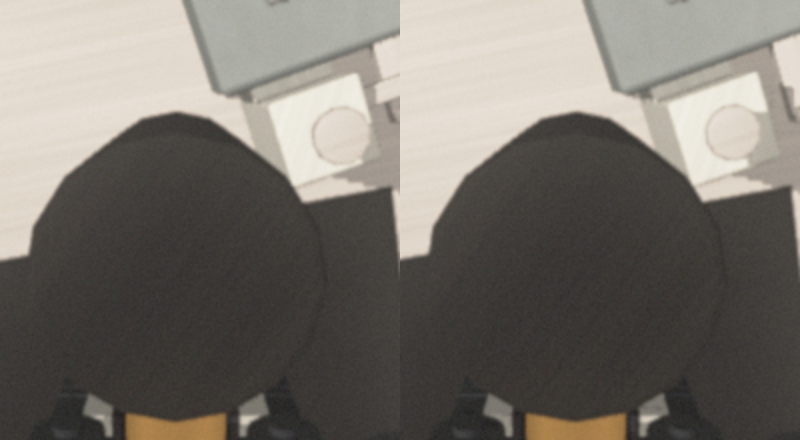

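The pin circle moved about 4.5 px, which matches the full 12 mm, and the bolt has drawn back. The mallet hasn't shifted in the grip. I carry it back to the rest.

drive_tool(
  targets=[
    [1,6,-8,0,0],
    [1,20,-28,0,0],
    [1,38,-56,0,0],
    [1,56,-84,0,0],
    [1,75,-112,0,0],
    [1,94,-140,0,0],
    [1,112,-168,0,0],
    [1,130,-194,0,0],
    [1,145,-215,0,0],
    [1,154,-225,0,0],
    [1,154,-225,0,0],
    [1,154,-225,0,0],
  ],
)

```text
clock: 11.95
position: [663.7, 162.4, 193.3]
ee_rot: [0.995, -0.096, -0.001, 0.001]
contact_force: [-1.0, 0.3, -3.1]
gripper_width: 18.9
grasp_force: 59.3
```

drive_tool(
  targets=[
    [1,0,0,15,0],
    [1,0,0,45,0],
    [1,0,0,80,0],
    [1,0,0,115,0],
    [1,0,0,145,0],
    [1,0,0,168,0],
    [1,0,0,184,0],
    [1,0,0,194,0],
    [1,0,0,200,0],
    [1,0,0,202,0],
  ],
)

```text
clock: 12.95
position: [663.8, 162.4, -7.4]
ee_rot: [0.995, -0.096, 0.0, 0.0]
contact_force: [-0.2, 0.5, -3.1]
gripper_width: 18.9
grasp_force: 59.3
```

drive_tool(
  targets=[
    [1,0,0,1,0],
    [1,0,0,2,0],
    [1,0,0,2.5,0],
  ],
)

```text
clock: 13.25
position: [664.2, 162.9, -9.3]
ee_rot: [0.995, -0.095, 0.001, -0.0]
contact_force: [0.9, -0.4, -4.1]
gripper_width: 18.9
grasp_force: 59.3
```

drive_tool(
  targets=[
    [1,0,0,0.5,0],
    [1,0,0,1,0],
    [1,0,0,1,0],
  ],
)

```text
clock: 13.55
position: [664.0, 162.8, -10.1]
ee_rot: [0.995, -0.095, 0.0, -0.0]
contact_force: [-1.7, 0.9, 0.7]
gripper_width: 19.0
grasp_force: 59.9
```

drive_tool(
  targets=[
    [1,0,0,0.5,0],
    [1,0,0,0.5,0],
  ],
)

```text
clock: 13.75
position: [664.1, 162.8, -10.1]
ee_rot: [0.995, -0.095, 0.0, -0.0]
contact_force: [-5.1, 0.1, 5.8]
gripper_width: 19.0
grasp_force: 60.6
```

drive_tool(
  targets=[
    [1,0,0,-0.5,0],
    [0.4,0,0,-0.5,0],
    [0,0,0,-0.5,0],
    [-1,0,0,-0.5,0],
    [-1,0,0,-0.5,0],
    [-1,0,0,-0.5,0],
    [-1,0,0,-0.5,0],
    [-1,0,0,-0.5,0],
  ],
)

```text
clock: 14.55
position: [663.8, 162.7, -11.1]
ee_rot: [0.995, -0.095, -0.0, 0.0]
contact_force: [-0.5, 0.5, -0.6]
gripper_width: 85.2
grasp_force: 0.0
```

drive_tool(
  targets=[
    [-1,0,0,-10,0],
    [-1,0,0,-35,0],
    [-1,0,0,-75,0],
    [-1,0,0,-120,0],
    [-1,0,0,-165,0],
    [-1,0,0,-210,0],
    [-1,-25,0,-235,0],
    [-1,-50,0,-235,0],
    [-1,-50,0,-235,0],
    [-1,-50,0,-235,0],
  ],
)

```text
clock: 15.55
position: [614.5, 172.3, 225.1]
ee_rot: [0.995, -0.095, 0.001, -0.0]
contact_force: [0.3, -0.1, 0.0]
gripper_width: 85.2
grasp_force: 0.0
```

Run:
```python
from h import *
st,im=shot('wrist','w7');print(st['clock'],st['position'],st['gripper_width'],st['contact_force'])
shot('side','s7');shot('scene','c7')
h=cv2.cvtColor(im,cv2.COLOR_BGR2HSV)
m=cv2.inRange(h,(5,120,60),(22,255,255));v,u=np.nonzero(m)
P=np.array([onz('wrist',p,56,st)[:2] for p in zip(u[::7],v[::7])])
vx,vy,x0,y0=cv2.fitLine(P.astype(np.float32),cv2.DIST_HUBER,0,.01,.01).ravel()
d=np.array([vx,vy]);d*=np.sign(d[0]);c=np.array([x0,y0]);s=(P-c)@d
print(np.degrees(np.arctan2(d[1],d[0])),'end',c+d*s.min(),'headside',c+d*s.max())
# before
print('before end', np.array([704.88,154.96])-235*np.array([np.cos(np.radians(-10.83)),np.sin(np.radians(-10.83))]))
a=cv2.imread('pics/s0.png') if 0 else cv2.imread('pics/side0.png');b=cv2.imread('pics/s7.png')
can=np.vstack([np.hstack([cv2.resize(x[160:230,280:400],(400,233)) for x in(a,b)]),np.hstack([cv2.resize(im,(560,350)),np.zeros((350,240,3),np.uint8)])])
cv2.imwrite('pics/m7.png',can)
```

```text
15.55 [614.4654478  172.29067466 225.07219558] 85.19884575597847 [ 0.32729366 -0.14611292  0.03248249]
-11.0773325 end [475.0654749  200.71056418] headside [683.50328866 159.90232018]
before end [474.06558419 199.11546912]
```

View pics/m7.png

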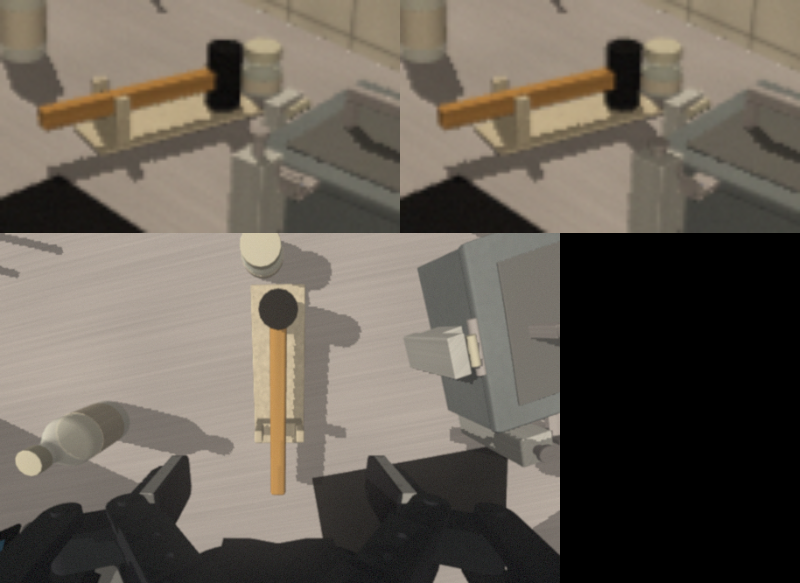

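The mallet is back as it was: the end is within 2 mm and the angle within 0.3°. Next I go above the lid bar.

drive_tool(
  targets=[
    [-1,9,30,0,8],
    [-1,18,60,0,16],
    [-1,27,90,0,24],
    [-1,36,120,0,32],
    [-1,45,150,0,40],
    [-1,54,180,0,48],
    [-1,63,210,0,56],
    [-1,72,240,0,63],
    [-1,81,270,0,69.5],
    [-1,88,296,0,69.5],
    [-1,88,296,0,69.5],
    [-1,88,296,0,69.5],
  ],
)

```text
clock: 16.9
position: [645.0, -136.0, 222.8]
ee_rot: [0.763, -0.646, -0.001, 0.0]
contact_force: [0.3, 1.2, -0.2]
gripper_width: 85.2
grasp_force: 0.0
```

```bash
sleep 0
python3 - <<'E'
from h import *
st,a=shot('wrist','w8');np.save('st8.npy',st,allow_pickle=True)
print(st['clock'],st['position'],st['ee_rot'],st['joints'],proj('wrist',[643,-144,142],st))
E
```

```text
16.9 [ 644.96850187 -136.00291156  222.83710424] [ 7.62974969e-01 -6.46427564e-01 -6.18267149e-04  4.67314852e-04] [ 3.69747197e-02  4.28677332e-01  1.47297191e-01 -1.49184649e-04
 -1.29095956e+00  1.28076708e-01] [321.24260544 188.13406133]
```

View pics/w8.png

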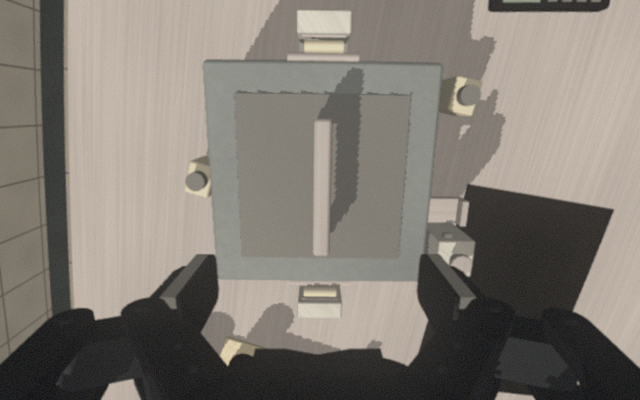

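The wrist view shows the bar running from (323,120) to (321,255), with the lid nearly square to the tool.

Run:
```python
from h import *
st=np.load('st8.npy',allow_pickle=True).item();p=st['position'];Rm=R.from_quat(st['ee_rot']).as_matrix()
A,B=[onz('wrist',q,149,st) for q in((323,120.5),(321,255))];M=(A+B)/2
print(A,B,np.linalg.norm(A-B),'shift',Rm.T@(np.array([M[0],M[1],88])-p));d=Rm.T@(A-B);print('bar angle in tool deg',np.degrees(np.arctan2(d[1],d[0])))
# lid side edges at z104 : left & right
for q in((206,63),(218,278),(441,66),(428,279)):print(Rm.T@(onz('wrist',q,104,st)-p))
```

```text
[ 650.56720419 -195.88843587  149.        ] [634.19394234 -90.39208015 149.        ] 106.75937791836373 shift [  6.66104591   3.52123886 134.84033192]
bar angle in tool deg 0.6323534332186053
[106.44609044 -93.09174936 118.6603377 ]
[-91.2274727  -97.89163896 118.72014384]
[104.22218829 103.79598695 118.95887128]
[-92.50986922 109.33134388 119.03398934]
```

drive_tool(
  targets=[
    [-1,6.5,3.5,30,0.6],
    [-1,6.5,3.5,65,0.6],
    [-1,6.5,3.5,95,0.6],
    [-1,6.5,3.5,112,0.6],
    [-1,6.5,3.5,122,0.6],
    [-1,6.5,3.5,129,0.6],
    [-1,6.5,3.5,134,0.6],
    [-1,6.5,3.5,134,0.6],
  ],
)

```text
clock: 17.75
position: [642.7, -141.9, 90.0]
ee_rot: [0.76, -0.65, 0.0, -0.0]
contact_force: [-0.1, -1.0, 0.3]
gripper_width: 85.2
grasp_force: 0.0
```

drive_tool(
  targets=[
    [1,0,0,0,0],
    [1,0,0,0,0],
    [1,0,0,0,0],
    [1,0,0,0,0],
    [1,0,0,0,0],
    [1,0,0,0,0],
    [1,0,0,0,0],
    [1,0,0,0,0],
    [1,0,0,0,0],
    [1,0,0,0,0],
  ],
)

```text
clock: 18.75
position: [642.8, -142.1, 90.3]
ee_rot: [0.76, -0.65, 0.0, -0.0]
contact_force: [-0.5, 0.5, 3.1]
gripper_width: 12.9
grasp_force: 60.2
```

Gripped: width 13 mm, 60 N. I pull up slowly, watching the force.

drive_tool(
  targets=[
    [1,0,0,-1,0],
    [1,0,0,-2,0],
    [1,0,0,-3,0],
  ],
)

```text
clock: 19.05
position: [641.1, -142.0, 91.3]
ee_rot: [0.76, -0.65, -0.002, 0.001]
contact_force: [0.9, -1.1, -6.8]
gripper_width: 12.5
grasp_force: 58.8
```

drive_tool(
  targets=[
    [1,0,0,-1,0],
    [1,0,0,-2,0],
    [1,0,0,-3,0],
    [1,0,0,-4,0],
  ],
)

```text
clock: 19.45
position: [641.2, -142.1, 95.7]
ee_rot: [0.76, -0.65, -0.002, 0.001]
contact_force: [-0.9, -0.7, -7.1]
gripper_width: 12.5
grasp_force: 59.5
```

drive_tool(
  targets=[
    [1,0,0,-1,0],
    [1,0,0,-2,0],
    [1,0,0,-3,0],
    [1,0,0,-4,0],
  ],
)

```text
clock: 19.85
position: [644.2, -142.2, 103.0]
ee_rot: [0.76, -0.649, 0.002, -0.002]
contact_force: [0.3, -0.8, -4.2]
gripper_width: 12.8
grasp_force: 60.0
```

Run:
```python
from h import *
st,a=shot('side','s9');_,c=shot('scene','c9');_,w=shot('wrist','w9');print(st['position'],st['contact_force'],st['gripper_width'],st['wrist_torque'])
o=cv2.imread('pics/s7.png')
can=np.zeros((600,800,3),np.uint8)
can[:300,:400]=cv2.resize(o[170:260,335:455],(400,300));can[:300,400:]=cv2.resize(a[170:260,335:455],(400,300));can[300:,:400]=cv2.resize(c[170:290,190:350],(400,300));can[300:550,400:]=cv2.resize(w,(400,250))
cv2.imwrite('pics/m9.png',can)
```

```text
[ 644.18789744 -142.186249    103.00443712] [ 0.3070023  -0.76914955 -4.24705434] 12.770641909325178 [ 0.00206486  0.02326794 -0.02001643]
```

View pics/m9.png

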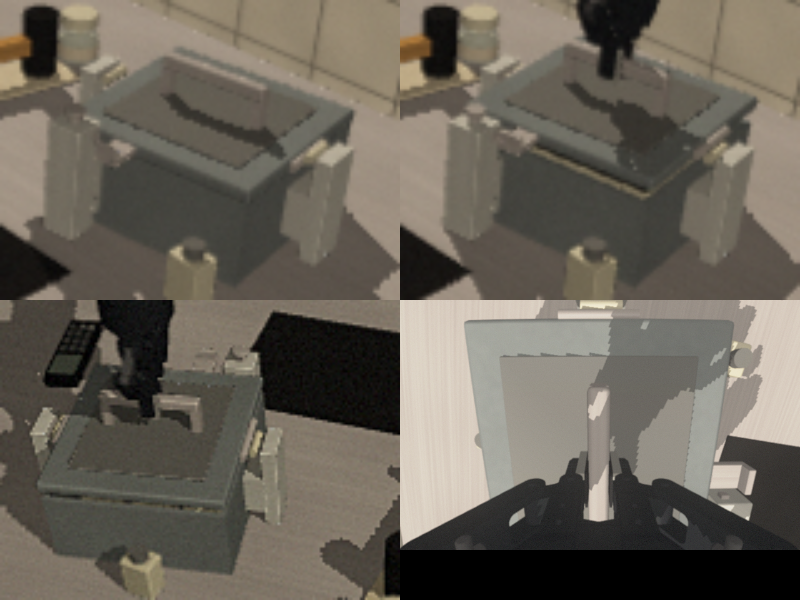

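The lid is up about 12 mm, with the seal gap showing along its edges, and it stays level in the grip. I raise it to about 25 mm and settle.

drive_tool(
  targets=[
    [1,0,0,-1.5,0],
    [1,0,0,-3,0],
    [1,0,0,-5,0],
    [1,0,0,-7,0],
    [1,0,0,-9,0],
    [1,0,0,-11,0],
    [1,0,0,-12.5,0],
    [1,0,0,-13,0],
    [1,0,0,-13,0],
    [1,0,0,-13,0],
    [1,0,0,-13,0],
    [1,0,0,-13,0],
  ],
)

```text
clock: 21.2
position: [642.4, -142.1, 113.8]
ee_rot: [0.76, -0.65, -0.0, 0.0]
contact_force: [0.5, -0.4, -4.5]
gripper_width: 13.0
grasp_force: 60.1
```

Run:
```python
from h import *
st,a=shot('side','s10');_,c=shot('scene','c10');print(st['position'],st['ee_rot'],st['contact_force'],st['gripper_width'],st['wrist_torque'])
can=np.zeros((400,800,3),np.uint8)
can[:300,:400]=cv2.resize(a[170:260,335:455],(400,300));can[:300,400:]=cv2.resize(c[170:290,190:350],(400,300))
cv2.imwrite('pics/m10.png',can)
```

```text
[ 642.42589875 -142.13416706  113.79638487] [ 7.60145383e-01 -6.49753011e-01 -9.75263546e-05  1.09522892e-04] [ 0.51931641 -0.42204404 -4.48390089] 12.986646917570917 [-0.00545757  0.02839095  0.01681576]
```

drive_tool(
  targets=[
    [1,0,0,-0.7,0],
    [1,0,0,-1.4,0],
    [1,0,0,-1.4,0],
    [1,0,0,-1.4,0],
    [1,0,0,-1.4,0],
    [1,0,0,-1.4,0],
    [1,0,0,-1.4,0],
  ],
)

```text
clock: 22.0
position: [642.5, -142.1, 115.3]
ee_rot: [0.76, -0.65, -0.0, 0.0]
contact_force: [-0.3, 0.8, -4.4]
gripper_width: 12.6
grasp_force: 60.1
```

Run:
```python
from h import *
st=arm.read_state();print(st['position'],st['contact_force'],st['wrist_torque'],abs(st['joint_vel']).max())
print(arm.job_done())
```

```text
[ 642.48167131 -142.13025492  115.32053708] [-0.32531499  0.75603747 -4.37663819] [ 0.0130508  -0.02980354  0.00022328] 0.0008505580426679534
the job is handed in; nothing more can be done
None
```

I handed the job in at 22 s: the pin is knocked fully down, the mallet is back on its rest, and the lid is held steady by its bar about 25 mm above its seat (going by the tool height; I took no picture after the final lift). I viewed 12 pictures, two over the limit of 10.

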